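# Free the balance and load its fallen check weight

### The arm

A 6-joint arm with a two-finger parallel gripper is mounted at the origin on a cart in front of the work surface, level with it; the furniture and walls round the work are solid. World frame = base frame: x ahead of the robot, y to its left, z up, the work surface at z = 0. Lengths are in m, angles in degrees, forces in N, time in s.
With the tool pointing down it reaches from about 0.25 to 0.725 m from the base axis. Payload 9.7 kg.
Tool frame: the origin (TCP) lies between the finger pads; the fingertips stand 19 mm ahead of it and the grasp point (between the pads) is the TCP; z points along the fingers, y is the line along which they close (so a half turn about z gives the same grasp; the last joint's range is limited). The gripper opens to 85 mm and grips with 20 to 120 N. Pads are 22 mm wide; open, the fingers measure 114 mm over their backs; the gripper's body (76 mm by 85 mm) begins 54 mm behind the grasp point. The pads swing forward as they close: fully open they stand 13 mm farther back than shut.
Start: joints at [63.197, 4.979, 10.078, 95.1, 0, 90], TCP at [0.248, 0.491, 0.222] pointing down, gripper open.
Joint ranges: [-179.16, 179.16], [-48.56, 103.87], [-65.8, 70.77], [-126.05, 130.52], [-82.76, 87.17], [-180, 180]. Speed limits (degrees/s): [127.2, 127.2, 147.25, 180, 180, 180].

### API

Orientations are given as [roll, pitch, yaw] about the fixed x, y, z axes, in that order (R = Rz(yaw) Ry(pitch) Rx(roll)).
In Python, from workcell import bot gives the robot as it stands. The module is installed in compiled form; this text tells all that it offers.
- The arm moves only by the shell command python3 -m crank 'ROWS' [OPENING] [FORCE]. ROWS is JSON, a list that holds one entry, the list of rows, each a list of 6 numbers: the shift along the world's x, y, z as a fraction of full scale, then the turn, a rotation vector about the world's x, y, z as a fraction of full scale. In form: [[[x, y, z, wx, wy, wz], ...]]. A call has 1 to 20 rows; each row shifts and turns the commanded pose from where the row before left it; what a row does not reach is not made up. Full scale, the value 1, is 20 mm for a shift and 0.12 rad for a turn. A row lasts 1/12 s, in which the tool goes at most 41.7 mm and 7.16 degrees, less where a joint would pass 70% of its speed; a pose out of reach is approached as far as the arm can. A call with a number of a shift or a turn outside -1 to 1 is refused whole. A call with a gripper value outside its range is refused whole. OPENING is the opening, from 0 (shut) to 1 (fully open), set as the call begins (- or left out, the last holds). The fingers move at their own pace and stop on an object; FORCE is the grip in N (left out, the last holds). Time passes only in rows, so rows that do not move let the fingers close. It gives the time, the measured TCP pose, the force, the opening and the grip force at its end, in the units of the state.
- bot.get_obs(): the state, without advancing time (a new reading comes with each control period).
- bot.camera(name): name is "side" or "top" or "wrist"; returns the picture (420x560x3 uint8, red, green, blue); there is no depth.
- bot.camera_model(name): a dict with "vertical_fov" (degrees; the focal length in pixels is half the picture's height over the tangent of half this angle, whatever the lens; pixels are square), "cx", "cy" (the principal point, pixels), "k1" (the pictures are not rectified: a ray, as slopes to the right and down, at radius r is drawn at 1 + k1 r^2 times it, then the intrinsics apply), "R" (3x3) and "t" (3): a world point X has camera coordinates R X + t. Camera axes: x right, y down, z forward; pixel columns grow to the right and rows downward; lengths in m; the calibration is good to about 2 mm. A picture is of the moment at which its call begins: read the wrist's pose just before it. camera_model takes no time and is no camera call; for the wrist camera it gives the pose at the moment of the call.
- bot.job_done(): hands the job in; it is judged then, once.
The state is a dict: "time": time; "q": joint angles; "qd": joint speeds; "joint_efforts": joint torques, N m; "ee_pos": TCP position; "tcp_rot": TCP orientation; "wrist_force": force on the tool from outside, world axes, zero at the start; "torque": the same for the moment, N m; "opening": finger opening in m; "grasp_force": force on a finger pad.
Only numpy, scipy, OpenCV 4.12 (cv2) and the standard library are available. Lean on these libraries where they do the work, as an engineer would, in place of code of your own. Each camera call takes 0.05 s, during which the arm holds its last target. There are 200 camera calls.

### The job

The balance has just been moved and needs its load check. Pull its red transport lock straight out of the housing on the balance and lay it on the bench before anything is put on the pan. The 500 g steel check weight has been knocked over: stand it up on the bench and let go of it, then take it again so that the hand can reach down into the shield, and set it down gently, upright, in the middle of the weighing pan and let go. Do not knock the glass draught shield round the pan, do not let the weight or the lock drop, and leave the bottle, the jar and the timer where they are.

Things in the scene. Friction and masses are not known exactly. Their poses are not given: they have to be found in the camera images.
- check_weight: 500 g steel check weight, a cylinder with a knob: body 38 mm diameter, 50 mm high; neck 15 mm diameter, to 57.5 mm; round knob 22 mm diameter, to the top at 71 mm. Origin at the centre of its base, z axis from base to knob along its axis. At the start it lies on its side on the bench (z axis level, origin 19 mm above the bench); it can roll.
- weight_knob (a point): the middle of the check weight's knob, on its axis, 64.5 mm from the base
- transport_lock: red plastic lock standing in its housing. Origin at the underside of its flange (25 x 25 x 3 mm), z up. Above: a flat ribbed grip 12 mm thick along y, 24 mm wide along x, up to 32.5 mm above the origin. Below: a shank 11 mm across, 16.5 mm long, with a groove in which two sprung balls hold it (roughly 8 to 15 N to pull it past them, straight up; free after 17 mm). 40 g.
- lock_seat (a point): centre of the top of the grey lock housing (28 x 28 mm, 17 mm high, its top 89 mm above the bench) on the left front corner of the balance's deck; the lock's origin lies here while it is fully in
- pan_centre (a point): centre of the top face of the round steel weighing pan, 90 mm above the bench when empty. Its axes turn with the fixed balance: x from the display to the back, y to the left. The balance is 268 mm along x, 195 mm along y, its deck 72 mm high; its middle lies 40 mm from here along -x
- weighing_pan: round steel weighing pan, 138 mm diameter, 8 mm thick, origin under its centre; it sinks a few mm under load
- pan_carrier (a joint): how far the sprung pan has sunk, m: 0 empty, about 0.004 under the check weight, 0.009 at its stop
- draught_shield: round open glass tube standing round the pan, fixed on the balance's deck: inner diameter 146 mm, outer 153 mm (foot 160 mm), rim 149 mm above the bench, so 59 mm above the pan. Origin at the centre of its foot, 72 mm above the bench
- amber_bottle: bystander: amber dropper bottle, 32 mm diameter, 96 mm high, origin under its centre
- glass_jar: bystander: empty clear glass jar, 52 mm diameter, 90 mm high, origin under its centre
- bench_timer: bystander: small white timer lying flat, 66 x 62 x 21 mm, origin under its centre

How it is judged:
By the outcome, as a careful person would: the job done as asked, in the order asked, and still so for the second after the job is handed in, with the robot touching nothing.
It also fails if it takes over 72 s, if anything falls off the work surface, if the arm or the gripper's body presses on something with over 40 N, if the wrist force passes 120 N, or if a joint passes its speed limit or range.

## Working session

There is one attempt and no reset: what is moved stays moved. The work goes in short steps, Python scripts to look and compute and a shell command to move; the robot and the scene stay as the last step left them, time stands still between calls to the robot, and variables do not carry over. Pictures are saved under pics/ and viewed, at most 10 in all, crops included, and the job is handed in when it is done.

```bash
mkdir -p pics
cat > h.py <<'E'
import numpy as np, cv2, json
from workcell import bot
def snap(cams, tag):
    for c in cams:
        m=bot.camera_model(c); im=bot.camera(c)
        cv2.imwrite(f'pics/{tag}_{c}.png', im[:,:,::-1])
        json.dump({k:(np.array(v).tolist()) for k,v in m.items()}, open(f'pics/{tag}_{c}.json','w'))
def K(m):
    f=210/np.tan(np.radians(m['vertical_fov'])/2); return f
def ray(tag,u,v):
    m=json.load(open(f'pics/{tag}.json')); f=K(m)
    d=np.array([(u-m['cx'])/f,(v-m['cy'])/f]); s=d.copy()
    for _ in range(30): s=d/(1+m['k1']*(s@s))
    R=np.array(m['R']); t=np.array(m['t'])
    w=R.T@np.array([*s,1]); return -R.T@t, w/np.linalg.norm(w)
def onz(tag,u,v,z):
    o,d=ray(tag,u,v); return o+d*(z-o[2])/d[2]
def tri(*obs):
    A=np.zeros((3,3));b=np.zeros(3);rs=[ray(*x) for x in obs]
    for o,d in rs:
        P=np.eye(3)-np.outer(d,d);A+=P;b+=P@o
    p=np.linalg.solve(A,b); return p,[round(1e3*np.linalg.norm((np.eye(3)-np.outer(d,d))@(p-o)),1) for o,d in rs]
def proj(tag,X):
    m=json.load(open(f'pics/{tag}.json')); f=K(m)
    c=np.array(m['R'])@np.array(X)+np.array(m['t']); s=c[:2]/c[2]
    s=s*(1+m['k1']*(s@s)); return s*f+[m['cx'],m['cy']]
E
python3 - <<'E'
from h import *
snap(['top','side','wrist'],'a')
for c in ['top','side','wrist']:
    m=bot.camera_model(c); print(c,m['vertical_fov'],m['k1'],-np.array(m['R']).T@m['t'])
print(bot.get_obs())
a=[cv2.imread(f'pics/a_{c}.png') for c in ['top','side']]
E
```

```text
top 57.6773233825653 -0.0877606733753284 [0.42891613 0.01675594 1.04471261]
side 52.78296238454431 0.04284990734341585 [ 0.13656481 -0.5944218   0.66090906]
wrist 59.64257106899047 0.0052038752432979184 [0.175647   0.5273817  0.37271873]
{'time': 0.15, 'q': array([ 6.31965437e+01,  5.00514975e+00,  1.00473118e+01,  9.51011419e+01,
       -1.32479143e-03,  8.99983086e+01]), 'qd': array([-0.01926268,  0.03000672,  0.27478392, -0.01484941, -0.03455516,
        0.12982255]), 'joint_efforts': array([ 1.85323115e-03, -5.20763648e+01,  4.65044439e+01,  1.38646815e-02,
        6.66106735e-05,  1.86263685e-05]), 'ee_pos': array([0.24793697, 0.49074311, 0.22115534]), 'tcp_rot': array([-1.79941020e+02,  1.32304963e-03,  1.53198236e+02]), 'wrist_force': array([-0.52146542, -0.48090235,  0.39447363]), 'torque': array([-0.03205122,  0.0255428 ,  0.06518097]), 'grasp_force': 0.0, 'opening': 0.08539780529694883}
```

View pics/a_top.png

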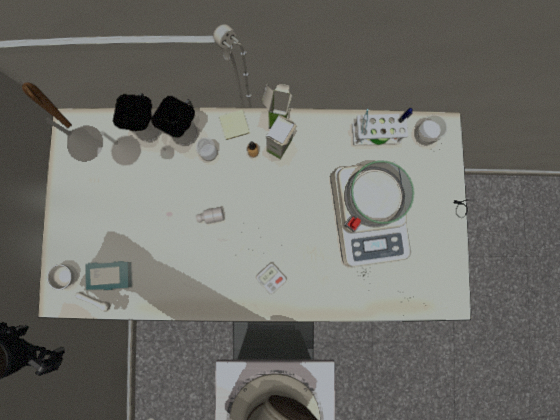

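View pics/a_side.png

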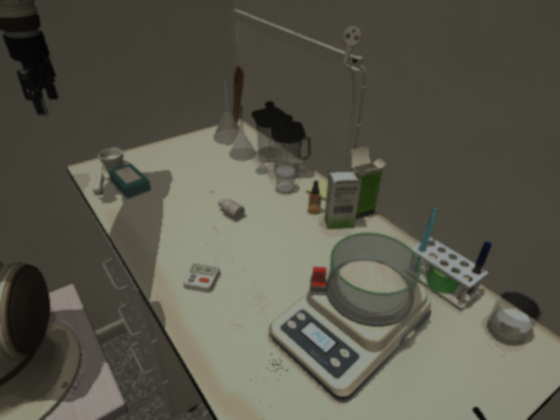

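The top picture shows the weight at about (210,215) with its knob to the left, the lock at (352,224), the pan centred at (377,195), and the timer at (272,277). In the side picture the weight is at (232,208), the lock at (319,277) and the pan at (373,278). I'll zoom in to measure.

Run:
```python
from h import *
t=cv2.imread('pics/a_top.png'); s=cv2.imread('pics/a_side.png')
def crop(i,x,y,w,h): return cv2.resize(i[y:y+h,x:x+w],(400,300),interpolation=cv2.INTER_CUBIC)
o=np.vstack([np.hstack([crop(t,190,197,48,36),crop(t,326,156,100,75)]),np.hstack([crop(s,208,190,48,36),crop(s,300,225,132,99)])])
cv2.imwrite('pics/zoom.png',cv2.convertScaleAbs(o,alpha=1.3,beta=10))
```

```text
(no output)
```

View pics/zoom.png

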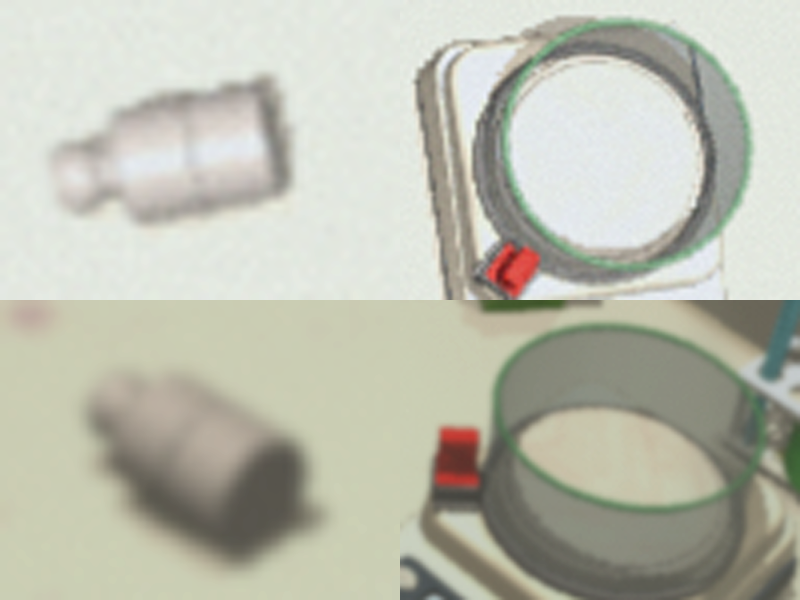

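Run:
```python
from h import *
np.set_printoptions(precision=4,suppress=True)
print('knob',tri(('a_top',199.2,218.2),('a_side',221.2,201.8)))
print('base',tri(('a_top',223.2,213.2),('a_side',240.2,213.4)))
print('lock',tri(('a_top',355.2,221.5),('a_side',319.5,270)))
print('pan',tri(('a_top',375.7,194.6),('a_side',372.5,278.5)), onz('a_top',375.7,194.6,.09))
# shield rim ellipse top
g=cv2.imread('pics/a_top.png').astype(int)
mask=((g[:,:,1]-g[:,:,2]>25)&(g[:,:,1]-g[:,:,0]>10)).astype(np.uint8)
mask[:, :330]=0; mask[:,430:]=0; mask[:155]=0; mask[230:]=0
p=np.argwhere(mask)[:,::-1]; e=cv2.fitEllipse(p.astype(np.float32)); print(len(p),e, onz('a_top',*e[0],.149))
r=np.array([onz('a_top',*q,.149) for q in p])
A=np.c_[2*r[:,:2],np.ones(len(r))];s=np.linalg.lstsq(A,(r[:,:2]**2).sum(1),rcond=None)[0];print(s[:2],np.sqrt(s[2]+s[:2]@s[:2]))
print('bal corners(z .072/.0)',[onz('a_top',*q,.07)[:2] for q in [(335,172),(348,266),(410,258)]])
for n,q in dict(timer=(272,277),bottle=(253,150),jar=(207,149)).items(): print(n,onz('a_top',*q,.02))
```

```text
knob (array([0.5305, 0.209 , 0.022 ]), [np.float64(0.5), np.float64(0.5)])
base (array([0.5463, 0.1442, 0.0181]), [np.float64(2.0), np.float64(2.0)])
lock (array([ 0.5163, -0.1927,  0.1143]), [np.float64(1.1), np.float64(1.1)])
pan (array([ 0.589 , -0.2521,  0.0996]), [np.float64(4.3), np.float64(4.3)]) [ 0.5871 -0.252   0.09  ]
180 ((382.273193359375, 191.6177215576172), (59.92488098144531, 62.19677734375), 138.38980102539062) [ 0.5847 -0.2517  0.149 ]
[ 0.5855 -0.2523] 0.07480533183056681
bal corners(z .072/.0) [array([ 0.6494, -0.1511]), array([ 0.4052, -0.1815]), array([ 0.4254, -0.3441])]
timer [0.3745 0.012  0.02  ]
bottle [0.7205 0.0668 0.02  ]
jar [0.7225 0.194  0.02  ]
```

```bash
python3 -m crank '[[[0.37,-0.95,0.08,0,0,-0.05],[0.37,-0.95,0.08,0,0,-0.05],[0.37,-0.95,0.08,0,0,-0.05],[0.37,-0.95,0.08,0,0,-0.05],[0.37,-0.95,0.08,0,0,-0.05],[0.37,-0.95,0.08,0,0,-0.05],[0.37,-0.95,0.08,0,0,-0.05],[0.37,-0.95,0.08,0,0,-0.05],[0.37,-0.95,0.08,0,0,-0.05],[0.37,-0.95,0.08,0,0,-0.05],[0.37,-0.95,0.08,0,0,-0.05],[0.37,-0.95,0.08,0,0,-0.05],[0.37,-0.95,0.08,0,0,-0.05],[0.37,-0.95,0.08,0,0,-0.05],[0.37,-0.95,0.08,0,0,-0.05],[0.37,-0.95,0.08,0,0,-0.05],[0.37,-0.95,0.08,0,0,-0.05],[0.37,-0.95,0.08,0,0,-0.05]]]' 0.4
python3 -m crank '[[[0.37,-0.95,0.08,0,0,-0.05],[0.37,-0.95,0.08,0,0,-0.05],[0.37,-0.95,0.08,0,0,-0.05],[0.37,-0.95,0.08,0,0,-0.05],[0.37,-0.95,0.08,0,0,-0.05],[0.37,-0.95,0.08,0,0,-0.05],[0.37,-0.95,0.08,0,0,-0.05],[0.37,-0.95,0.08,0,0,-0.05],[0.37,-0.95,0.08,0,0,-0.05],[0.37,-0.95,0.08,0,0,-0.05],[0.37,-0.95,0.08,0,0,-0.05],[0.37,-0.95,0.08,0,0,-0.05],[0.37,-0.95,0.08,0,0,-0.05],[0.37,-0.95,0.08,0,0,-0.05],[0.3,-0.6,0,0,0,-0.05],[0,0,0,0,0,0]]]'
python3 -c "
from h import *
snap(['wrist'],'b'); print(proj('b_wrist',[.516,-.193,.1215]),bot.get_obs()['ee_pos'])"
python3 -m crank '[[[0,-0.9,-0.3,0,0,0],[0,-0.9,-0.3,0,0,0],[0.3,-0.3,-0.3,0,0,0],[0,0,0,0,0,0]]]'
python3 -c "
from h import *
snap(['wrist'],'c'); print(proj('c_wrist',[.516,-.193,.1215]),bot.get_obs()['ee_pos'])
a=cv2.imread('pics/b_wrist.png');b=cv2.imread('pics/c_wrist.png')
cv2.imwrite('pics/bc.png',cv2.resize(np.vstack([a,b]),(400,600)))
def crop(i,t):
    p=proj(t,[.516,-.193,.11]).astype(int);x,y=np.clip(p[0]-100,0,360),np.clip(p[1]-150,0,120);print(x,y);return cv2.resize(i[y:y+300,x:x+200],(400,600))
cv2.imwrite('pics/bc.png',np.hstack([crop(a,'b_wrist'),crop(b,'c_wrist')]))"
```

```text
time: 1.65
ee_pos: [0.3813, 0.1479, 0.2504]
tcp_rot: [-180.0, -0.0, 147.0]
wrist_force: [-0.6, 1.1, -0.7]
opening: 0.0342
grasp_force: 0.0
time: 2.98
ee_pos: [0.4915, -0.1308, 0.272]
tcp_rot: [-180.0, -0.0, 141.7]
wrist_force: [0.9, -1.1, 0.9]
opening: 0.0342
grasp_force: 0.0
[244.33761662 246.40062519] [ 0.49096203 -0.12973102  0.27219959]
time: 3.37
ee_pos: [0.497, -0.1712, 0.2534]
tcp_rot: [-180.0, -0.1, 141.8]
wrist_force: [-0.5, -0.0, 0.3]
opening: 0.0341
grasp_force: 0.0
[275.04292346 223.66890864] [ 0.49672703 -0.17053026  0.25406525]
145 91
175 68
```

View pics/bc.png

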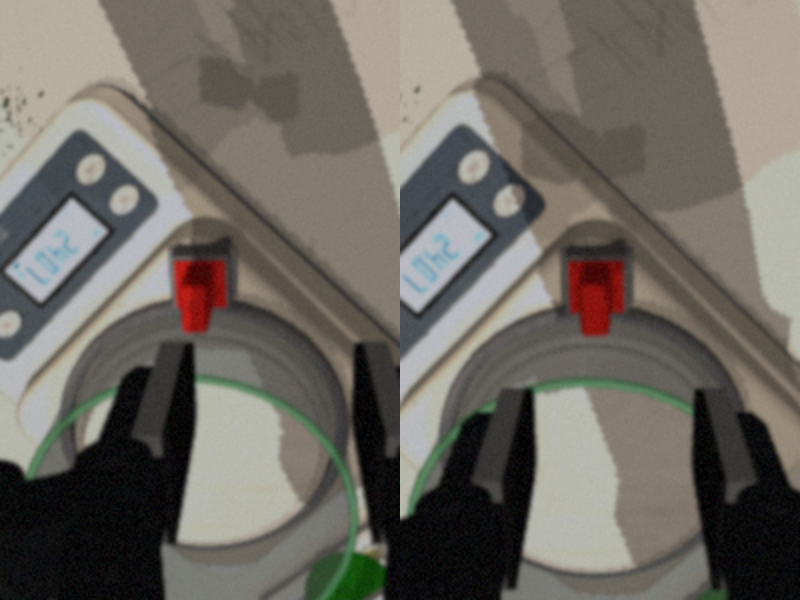

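In both wrist crops the lock's grip points straight down the picture, along the tool's x. Its flange is at about (258,211) and its grip top at about (272,230) in c. The pan and shield rim are clear of it. I'll fit the lock's box model to its red silhouette.

```bash
cat >> h.py <<'E'
def box(x0,x1,y0,y1,z0,z1): return np.array([[x,y,z] for x in(x0,x1) for y in(y0,y1) for z in(z0,z1)])
LOCK=[box(-.0125,.0125,-.0125,.0125,0,.003),box(-.012,.012,-.006,.006,0,.0325)]
def sil(tag,p,parts,S=4):
    x,y,z,yaw=p;c,s=np.cos(yaw),np.sin(yaw);R=np.array([[c,-s,0],[s,c,0],[0,0,1]])
    im=np.zeros((420*S,560*S),np.uint8)
    for b in parts:
        q=np.array([proj(tag,R@v+[x,y,z]) for v in b])
        h=cv2.convexHull(((q+.5)*S).astype(np.float32)); cv2.fillConvexPoly(im,h.astype(np.int32),255)
    return cv2.resize(im,(560,420),interpolation=cv2.INTER_AREA)/255.
def red(tag):
    g=cv2.imread(f'pics/{tag}.png').astype(int); m=((g[:,:,2]-g[:,:,1]>60)&(g[:,:,2]-g[:,:,0]>60)).astype(np.uint8)
    n,l,st,_=cv2.connectedComponentsWithStats(m,connectivity=8); return l,st
E
python3 - <<'E'
from h import *
from scipy.optimize import minimize
np.set_printoptions(precision=4,suppress=True)
def mk(tag,P):
    l,st=red(tag);u=proj(tag,P);best=min(range(1,len(st)),key=lambda i:np.hypot(*(st[i,:2]+st[i,2:4]/2-u))+ (1000 if st[i,4]<15 else 0)); print(tag,st[best]);return (l==best)*1.
for tags in (['b_wrist','c_wrist'],['b_wrist'],['c_wrist'],['b_wrist','c_wrist','a_side','a_top']):
    M={t:mk(t,[.516,-.193,.1]) for t in tags}
    f=lambda p:sum(np.abs(sil(t,[p[0]/1e3,p[1]/1e3,p[2]/1e3,np.radians(p[3])],LOCK)-M[t]).sum()/M[t].sum() for t in tags)
    x0=np.array([516,-193,89,140.]);s=np.vstack([x0]+[x0+d for d in np.diag([6,6,6,8.])])
    r=minimize(f,x0,method='Nelder-Mead',options=dict(initial_simplex=s,maxiter=300)); print(r.x,r.fun)
E
```

```text
b_wrist [232 221  26  37 714]
c_wrist [259 199  28  37 796]
[ 513.9595 -195.0171   88.1827  145.5917] 0.3666879048397367
b_wrist [232 221  26  37 714]
[ 513.6882 -194.8556   88.9715  146.322 ] 0.18870214752567696
c_wrist [259 199  28  37 796]
[ 514.5262 -195.1264   87.6826  145.0297] 0.1743324465464578
b_wrist [232 221  26  37 714]
c_wrist [259 199  28  37 796]
a_side [314 267  12   6  56]
a_top [348 217  13  13 102]
[ 514.1962 -194.4029   87.9953  138.5237] 4.6410561209408385
```

```bash
python3 -m crank '[[[0.39,-0.56,-0.6,0,0,0.18],[0.39,-0.56,-0.6,0,0,0.18],[0,0,-0.9,0,0,0],[0,0,-0.9,0,0,0],[0,0,-0.9,0,0,0],[0,0,-0.6,0,0,0],[0,0,0,0,0,0],[0,0,0,0,0,0]]]'
python3 -c "
from h import *
snap(['wrist'],'d')"
```

```text
time: 4.08
ee_pos: [0.5123, -0.1927, 0.1652]
tcp_rot: [-180.0, -0.0, 144.4]
wrist_force: [0.5, 0.7, 0.6]
opening: 0.0343
grasp_force: 0.0
```

View pics/d_wrist.png

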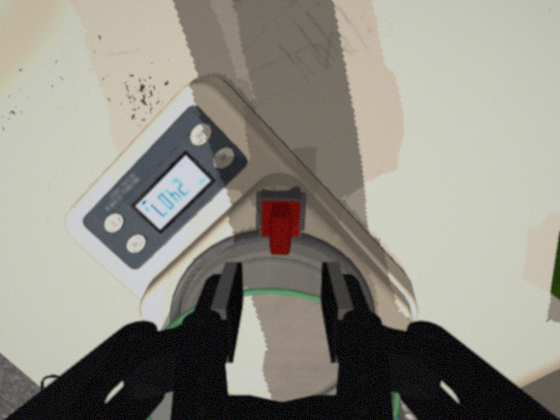

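The wrist picture shows the lock grip at column 281, midway between the open fingers at columns 240 and 323. I'll descend and close.

```bash
python3 -m crank '[[[0,0,-0.8,0,0,0],[0,0,-0.8,0,0,0],[0,0,-0.6,0,0,0],[0,0,-0.25,0,0,0],[0,0,0,0,0,0],[0,0,0,0,0,0]]]'
python3 -m crank '[[[0,0,0,0,0,0],[0,0,0,0,0,0],[0,0,0,0,0,0],[0,0,0,0,0,0],[0,0,0,0,0,0],[0,0,0,0,0,0]]]' 0 50
```

```text
time: 4.63
ee_pos: [0.5126, -0.1935, 0.1166]
tcp_rot: [180.0, 0.0, 144.3]
wrist_force: [0.3, 0.2, 0.9]
opening: 0.0343
grasp_force: 0.0
time: 5.13
ee_pos: [0.5125, -0.1935, 0.116]
tcp_rot: [180.0, 0.0, 144.3]
wrist_force: [0.0, 0.1, 0.5]
opening: -0.0002
grasp_force: 0.0
```

```bash
python3 -c "
from h import *
snap(['wrist','side'],'e')
l,st=red('e_wrist'); print(st[1:]); print(proj('e_wrist',bot.get_obs()['ee_pos']),proj('e_wrist',[.514,-.195,.1215]))
a=cv2.imread('pics/e_wrist.png')[130:430,130:430];b=cv2.imread('pics/e_side.png')[210:310,270:370]
cv2.imwrite('pics/e2.png',np.hstack([cv2.resize(a,(400,400)),cv2.resize(b,(400,400),interpolation=2)]))"
```

```text
[[ 258  228   47   44 1623]]
[281.46969548 268.61021696] [280.8289888  278.87437339]
```

View pics/e2.png

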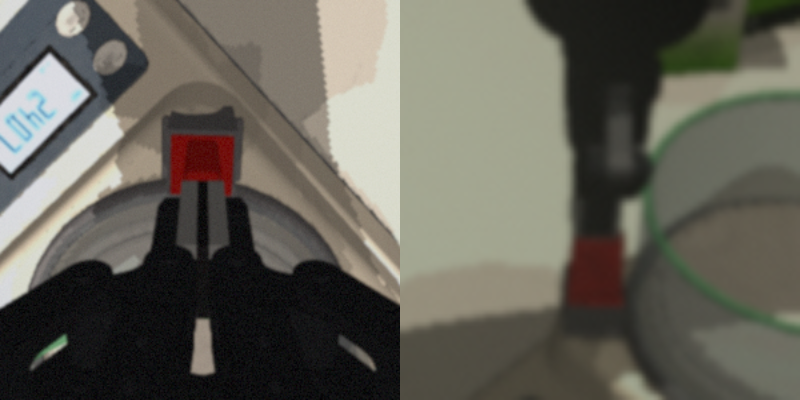

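Run:
```python
from h import *
np.set_printoptions(precision=1,suppress=True)
o=bot.get_obs(); p=o['ee_pos']; y=np.radians(o['tcp_rot'][2]); ux=np.array([np.cos(y),np.sin(y),0]); uz=np.array([0,0,1.])
def W(t,X):
    q=proj(t,X); return (q-[130,130])*4/3 if 'wrist' in t else (q-[270,210])*4
for n,X in dict(tcp=p,tip=p-.019*uz,tipfront=p-.019*uz+.011*ux,tipback=p-.019*uz-.011*ux,tcpfront=p+.011*ux).items(): print(n,W('e_wrist',X),W('e_side',X))
L=np.array([.514,-.195,.089])
for n,X in dict(flF=L+.0125*ux,flB=L-.0125*ux,topF=L+.0325*uz+.012*ux,topB=L+.0325*uz-.012*ux,housF=L-.017*uz+.014*ux).items(): print(n,W('e_wrist',X),W('e_side',X))
print(o['wrist_force'],o['opening'])
```

```text
tcp [202.  184.8] [190.3 242.5]
tip [202.  161.1] [187.6 272.1]
tipfront [202.  134.6] [163.5 271.8]
tipback [202.  186.8] [211.6 272.4]
tcpfront [202.  155.8] [165.9 242.1]
flF [201.2 128.5] [164.1 284.3]
flB [201.3 185.5] [218.4 285.1]
topF [201.1 166.2] [169.2 233.7]
topB [201.1 229.3] [222.8 234.5]
housF [201.3 110.5] [158.8 309.8]
[-0.5  0.   0.6] 0.00020285469610329022
```

The wrist and side crops show that the shut fingers stopped just above the grip. The tips are at side-crop row 237, about z 0.12, which is higher than the stated geometry would put them. I'll open, go 12 mm lower (still clear by either reading), and close again.

```bash
python3 -m crank '[[[0,0,0.3,0,0,0],[0,0,0,0,0,0],[0,0,0,0,0,0],[0,0,0,0,0,0],[0,0,-0.4,0,0,0],[0,0,-0.5,0,0,0],[0,0,0,0,0,0]]]' 0.4
python3 -m crank '[[[0,0,0,0,0,0],[0,0,0,0,0,0],[0,0,0,0,0,0],[0,0,0,0,0,0],[0,0,0,0,0,0]]]' 0 50
python3 -c "
from h import *
snap(['wrist','side'],'f')
for t in ('e_wrist','f_wrist','e_side','f_side'): print(t,red(t)[1][1:])"
```

```text
time: 5.82
ee_pos: [0.5114, -0.1931, 0.1011]
tcp_rot: [-180.0, -0.2, 144.3]
wrist_force: [0.3, 0.2, 0.3]
opening: 0.0342
grasp_force: 0.0
time: 6.23
ee_pos: [0.5125, -0.1936, 0.1041]
tcp_rot: [180.0, 0.0, 144.3]
wrist_force: [-0.2, -0.1, -0.1]
opening: 0.0102
grasp_force: 49.8
e_wrist [[ 258  228   47   44 1623]]
f_wrist [[ 257  238   50   79 2412]]
e_side [[200 278   8   4  22]]
f_side [[200 278   8   4  22]]
```

```bash
python3 -m crank '[[[0,0,0,0,0,0],[0,0,0.1,0,0,0],[0,0,0.1,0,0,0],[0,0,0.15,0,0,0],[0,0,0.15,0,0,0],[0,0,0.15,0,0,0],[0,0,0.2,0,0,0],[0,0,0.2,0,0,0],[0,0,0.2,0,0,0],[0,0,0.25,0,0,0],[0,0,0,0,0,0]]]' 0 70
python3 -c "
from h import *
snap(['wrist','side'],'g')
for t in ('f_wrist','g_wrist'): print(t,red(t)[1][1:])
b=cv2.imread('pics/g_side.png')[190:310,270:390]; a=cv2.imread('pics/g_wrist.png')[130:430,130:430]
cv2.imwrite('pics/g2.png',np.hstack([cv2.resize(a,(400,400)),cv2.resize(b,(400,400),interpolation=2)]))"
```

```text
time: 7.25
ee_pos: [0.5129, -0.1937, 0.1352]
tcp_rot: [180.0, 0.1, 144.3]
wrist_force: [0.1, -0.2, -1.0]
opening: 0.0097
grasp_force: 71.1
f_wrist [[ 257  238   50   79 2412]]
g_wrist [[ 257  238   50   78 2295]]
```

View pics/g2.png

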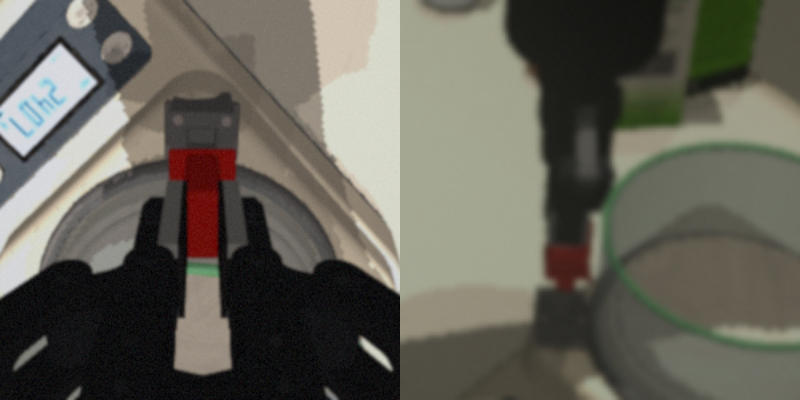

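The wrist crop shows the housing empty. The side crop shows the lock hanging about 30 mm above it, held in the fingers. I'll carry it to free bench and turn the tool to face outward.

```bash
python3 -m crank '[[[0,0,0.7,0,0,0],[0,0,0.9,0,0,0],[0,0.2,0.9,0,0,0],[0.1,0.4,0,0,0,-0.87],[0.1,0.4,0,0,0,-0.87],[0.1,0.4,0,0,0,-0.87],[0.1,0.4,0,0,0,-0.87],[0.1,0.4,0,0,0,-0.87],[0.1,0.4,0,0,0,-0.87],[0.1,0.4,0,0,0,-0.87],[0.1,0.4,0,0,0,-0.87],[0.1,0.4,0,0,0,-0.87],[0.1,0.4,0,0,0,-0.87],[0.1,0.4,0,0,0,-0.87],[0.1,0.4,0,0,0,-0.87]]]'
python3 -m crank '[[[0.1,0.4,0,0,0,-0.87],[0.1,0.4,0,0,0,-0.87],[0.1,0.4,0,0,0,-0.87],[0.1,0.4,0,0,0,-0.87],[0.1,0.4,0,0,0,-0.87],[0.1,0.4,0,0,0,-0.87],[0.1,0.4,0,0,0,-0.87],[0.1,0.4,0,0,0,-0.87],[0.1,0.4,0,0,0,-0.87],[0.1,0.4,0,0,0,-0.87],[0.1,0.4,0,0,0,-0.87],[0.1,0.4,0,0,0,-0.87],[0,0,0,0,0,0],[0,0,0,0,0,0]]]'
python3 -c "
from h import *
print(bot.get_obs()['q'])"
```

```text
time: 8.6
ee_pos: [0.5363, -0.0931, 0.1835]
tcp_rot: [-180.0, 0.0, 72.3]
wrist_force: [0.5, -0.1, 0.1]
opening: 0.0093
grasp_force: 71.1
time: 9.77
ee_pos: [0.5603, 0.0027, 0.1835]
tcp_rot: [180.0, 0.0, 0.9]
wrist_force: [-0.0, 0.4, -0.1]
opening: 0.009
grasp_force: 71.1
[ 2.75572629e-01  5.79346308e+00  6.72060070e+00  9.09597179e+01
 -6.31226488e-03  1.79420214e+02]
```

```bash
python3 -m crank '[[[0,0,-0.4,0,-0.8,0],[0,0,-0.5,0,-0.8,0],[0,0,-0.5,0,-0.8,0],[0,0,-0.5,0,-0.8,0],[0,0,-0.5,0,-0.8,0],[0,0,-0.5,0,-0.8,0],[0,0,-0.5,0,-0.8,0],[0,0,-0.5,0,-0.8,0],[0,0,-0.5,0,-0.8,0],[0,0,-0.5,0,-0.8,0],[0,0,-0.5,0,-0.8,0],[0,0,-0.3,0,0,0],[0,0,0,0,0,0]]]' 0 50
python3 -c "
from h import *
snap(['wrist','side'],'i')
o=bot.get_obs();print(o['ee_pos'],o['tcp_rot'],[l for l in red('i_wrist')[1][1:]])
a=cv2.imread('pics/i_wrist.png');q=proj('i_side',o['ee_pos']).astype(int);b=cv2.imread('pics/i_side.png')[q[1]-60:q[1]+60,q[0]-50:q[0]+50]
cv2.imwrite('pics/i2.png',np.hstack([cv2.resize(a[:,70:490],(400,400)),cv2.resize(b,(333,400),interpolation=2)]))"
```

```text
time: 10.85
ee_pos: [0.57, 0.0021, 0.0886]
tcp_rot: [178.7, -58.9, 1.5]
wrist_force: [-1.0, -0.0, -1.6]
opening: 0.0097
grasp_force: 71.2
[0.5693033  0.00231642 0.08729108] [178.69793085 -58.71941291   1.48328688] [array([ 257,  238,   50,   79, 2419], dtype=int32)]
```

View pics/i2.png

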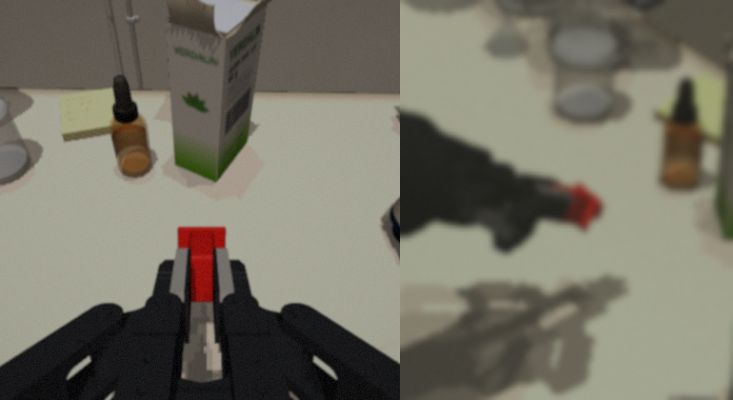

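The lock is held unchanged, with the same outline in the wrist picture, and the fingers point outward at about 59° from vertical over clear bench. I'll lower it.

```bash
python3 -m crank '[[[0,0,-0.7,0,0,0],[0,0,-0.8,0,0,0],[0,0,-0.7,0,0,0],[0,0,-0.4,0,0,0],[0,0,-0.2,0,0,0],[0,0,-0.1,0,0,0],[0,0,0,0,0,0],[0,0,0,0,0,0]]]'
python3 -m crank '[[[0,0,-0.1,0,0,0],[0,0,-0.1,0,0,0],[0,0,0,0,0,0]]]'
```

```text
time: 11.62
ee_pos: [0.5892, 0.0028, 0.0433]
tcp_rot: [178.8, -57.6, 1.4]
wrist_force: [0.7, 0.0, 0.6]
opening: 0.0096
grasp_force: 71.2
time: 11.87
ee_pos: [0.5908, 0.0029, 0.0402]
tcp_rot: [178.8, -57.6, 1.4]
wrist_force: [1.2, -0.3, -0.3]
opening: 0.0095
grasp_force: 71.2
```

```bash
python3 -c "
from h import *
o=bot.get_obs();print(o['q'],o['ee_pos'])"
```

```text
[  0.49324131 -36.50871298 -65.75833847   3.19140477  -0.43383437
 179.49658134] [0.59075241 0.002855   0.04023058]
```

```bash
python3 -m crank '[[[0.8,0,0,0,0,0],[0.8,0,0,0,0,0],[0.8,0,0,0,0,0],[0,0,0,0,0,0]]]'
python3 -c "
from h import *
o=bot.get_obs();print(o['q'],o['ee_pos'],o['tcp_rot'],o['wrist_force'])"
```

```text
time: 12.2
ee_pos: [0.6408, 0.0028, 0.0413]
tcp_rot: [178.8, -57.6, 1.4]
wrist_force: [0.5, -0.1, -0.4]
opening: 0.0095
grasp_force: 71.2
[  0.42862658 -25.01690692 -59.56499657  -2.18194141  -0.38126745
 179.46234594] [0.64083347 0.00283371 0.04125907] [178.7706114  -57.62629468   1.43277746] [ 0.49642344 -0.05678941 -0.38726219]
```

```bash
python3 -m crank '[[[-0.4,0,-0.3,0,0,0],[-0.3,0,-0.3,0,0,0],[0,0,-0.2,0,0,0],[0,0,0,0,0,0],[0,0,0,0,0,0]]]'
python3 -m crank '[[[0,0,-0.06,0,0,0],[0,0,-0.06,0,0,0],[0,0,0,0,0,0]]]'
```

```text
time: 12.62
ee_pos: [0.6243, 0.0028, 0.024]
tcp_rot: [178.8, -57.6, 1.4]
wrist_force: [0.8, 0.3, -0.3]
opening: 0.0094
grasp_force: 71.2
time: 12.87
ee_pos: [0.6249, 0.0029, 0.0221]
tcp_rot: [178.8, -57.6, 1.4]
wrist_force: [0.1, 0.2, 0.7]
opening: 0.0098
grasp_force: 71.3
```

```bash
python3 -m crank '[[[0,0,-0.06,0,0,0],[0,0,-0.05,0,0,0],[0,0,0,0,0,0]]]'
```

```text
time: 13.12
ee_pos: [0.6258, 0.0029, 0.0214]
tcp_rot: [178.8, -57.7, 1.4]
wrist_force: [-1.9, 0.3, 5.0]
opening: 0.0094
grasp_force: 71.8
```

```bash
python3 -m crank '[[[0,0,0,0,0,0],[0,0,0,0,0,0],[0,0,0,0,0,0],[0,0,0,0,0,0]]]' 0.3
python3 -m crank '[[[-0.3,0,0.25,0,0,0],[-0.5,0,0.45,0,0,0],[-0.5,0,0.7,0,0,0],[-0.4,0,0.9,0,0,0],[0,0,0.9,0,0.3,0],[0,0,0.9,0,0.8,0],[0,0,0.9,0,0.9,0],[0,0,0,0,0,0]]]'
python3 -c "
from h import *
snap(['wrist','top'],'j')
o=bot.get_obs();print(o['q'],o['ee_pos'],o['tcp_rot'])
for t in('j_wrist','j_top'):print(red(t)[1][1:])
a=cv2.imread('pics/j_wrist.png');b=cv2.imread('pics/j_top.png')[130:250,190:310]
cv2.imwrite('pics/j2.png',np.hstack([cv2.resize(a[:,70:490],(400,400)),cv2.resize(b,(400,400),interpolation=2)]))"
```

```text
time: 13.45
ee_pos: [0.6245, 0.0028, 0.0192]
tcp_rot: [178.8, -57.5, 1.4]
wrist_force: [-0.4, 0.1, -0.1]
opening: 0.0259
grasp_force: 0.0
time: 14.12
ee_pos: [0.5948, 0.0028, 0.1309]
tcp_rot: [179.2, -44.1, 1.1]
wrist_force: [1.7, 0.1, 3.0]
opening: 0.0259
grasp_force: 0.0
[  0.43508843 -32.69211727 -44.97743433  33.71793592  -0.32072454
 179.54727889] [0.59255445 0.00285066 0.12270073] [179.24218599 -43.99248601   1.06436139]
[[266 249  31  62 937]
 [269 274   1   1   1]]
[[272 178   7  18  60]]
```

View pics/j2.png

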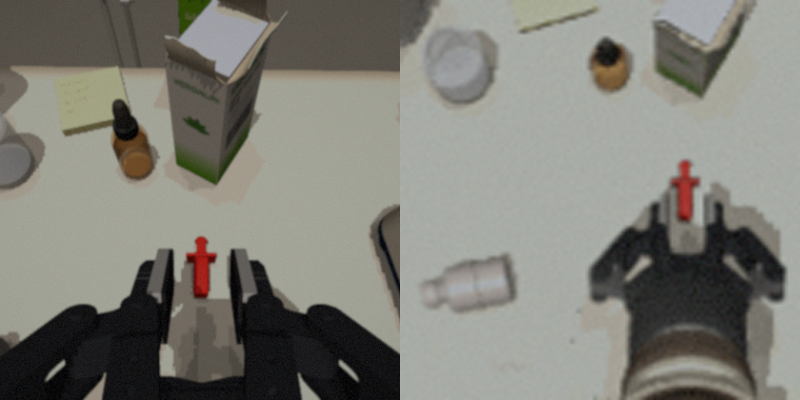

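The lock lies flat on the bench at top-picture pixel (275,187), with the fingers clear of it. The weight, bottle and jar are unmoved. Before gripping the weight I'll check where the fingertips really are.

Run:
```python
from h import *
np.set_printoptions(precision=1,suppress=True)
from scipy.spatial.transform import Rotation as Ro
p=np.array([.5925,.0029,.1227]);R=Ro.from_euler('xyz',[179.24,-44,1.06],degrees=True).as_matrix()
for t in(.019,.01,0,-.005,-.02):
  for x in (.011,-.011):
    X=p+R@[x,.013,t]; print(t,x,proj('j_top',X),'wrist(crop)',(proj('j_wrist',X)-[70,0])*400/420)
g=cv2.imread('pics/j_top.png')[182:200,262:292].mean(2).astype(int);print(g[:, ::2])
```

```text
0.019 0.011 [281.7 181.3] wrist(crop) [224.8 229.9]
0.019 -0.011 [281.6 188.7] wrist(crop) [224.  265.6]
0.01 0.011 [281.7 183.3] wrist(crop) [225.9 236.9]
0.01 -0.011 [281.6 190.7] wrist(crop) [225. 274.]
0 0.011 [281.8 185.6] wrist(crop) [227.2 245.5]
0 -0.011 [281.7 193. ] wrist(crop) [226.2 284.3]
-0.005 0.011 [281.8 186.7] wrist(crop) [227.9 250.2]
-0.005 -0.011 [281.8 194.2] wrist(crop) [226.9 289.8]
-0.02 0.011 [282.  190.2] wrist(crop) [230.4 266. ]
-0.02 -0.011 [281.9 197.7] wrist(crop) [229.1 308.4]
[[168 170 168 171 169 158 104 100 158 167 169 168 168 169 170]
 [170 170 167 170 161 107  81  79 106 158 169 167 168 170 166]
 [168 168 168 170 148  80  79  79  74 159 168 153 166 169 168]
 [169 165 168 169 144  57  81  83  74 158 165 125 152 167 170]
 [168 172 170 170 128  91  82  85 126 161 171 122 128 159 166]
 [169 169 171 162 113 113  81  89 157 170 157 124 119 136 169]
 [170 167 168 138  94 108  79  87 157 169 124 119 125 126 167]
 [167 167 161 125  87 108  83  87 156 167 104 117 120 128 170]
 [170 166 120 114  82 109  80  84 157 169 103  93 105 127 167]
 [168 146  55 107  85 109  82  89 154 169 102  68  66 124 155]
 [163 111  31 104  84 116  82  89 157 169 100  71  42 123 123]
 [147 108  35 108  85 109  77  88 155 169 101  80  45 123 119]
 [133 109  40 107  86 105  59  80 160 168 105  77  48 124 124]
 [121 103  36 108  87 113  47  69 159 171 102  76  44 126 125]
 [125  97  29  96  82 122  79  76 157 166 100  63  32 119 126]
 [127  85  27  41  82 122 116 111 139 157  59  32  30 112 125]
 [110  62  31  34  74 124 123 123 122 127  30  28  27  91 108]
 [ 59  32  29  23  77 124 123 106 121 126  41  29  28  37  45]]
```

Top and wrist pictures agree that the real fingertips lie about 5 mm behind the reported TCP, so I take the true grasp point as about 22 mm behind it. I'll go to the weight, tilting 25° from its knob side so that it can be stood up with a feasible final tilt.

```bash
python3 -m crank '[[[-0.3,0.3,0.5,0,0.8,0],[-0.3,0.3,0.5,0,0.8,0],[-0.3,0.3,0.5,0,0.8,0],[-0.3,0.3,0.5,0,0.8,0],[-0.3,0.3,0.5,0,0.8,0],[-0.3,0.3,0.5,0,0.8,0],[-0.3,0.3,0.5,0,0.8,0],[-0.3,0.3,0.5,0,0.8,0],[-0.05,0.53,-0.16,0,0,0.93],[-0.05,0.53,-0.16,0,0,0.93],[-0.05,0.53,-0.16,0,0,0.93],[-0.05,0.53,-0.16,0,0,0.93],[-0.05,0.53,-0.16,0,0,0.93],[-0.05,0.53,-0.16,0,0,0.93],[-0.05,0.53,-0.16,0,0,0.93],[-0.05,0.53,-0.16,0,0,0.93]]]' 0.7
python3 -m crank '[[[-0.05,0.53,-0.16,0,0,0.93],[-0.05,0.53,-0.16,0,0,0.93],[-0.05,0.53,-0.16,0,0,0.93],[-0.05,0.53,-0.16,0,0,0.93],[-0.05,0.53,-0.16,0,0,0.93],[-0.05,0.53,-0.16,0,0,0.93],[-0.05,0.53,-0.16,0,0,0.93],[-0.05,0.53,-0.16,0,0,0.93],[0,0,0,-0.88,-0.22,0],[0,0,0,-0.88,-0.22,0],[0,0,0,-0.88,-0.22,0],[0,0,0,-0.88,-0.22,0],[0,0,0,0,0,0],[0,0,0,0,0,0]]]'
cat > w.py <<'E'
from h import *
from scipy.spatial.transform import Rotation as Ro
np.set_printoptions(precision=4,suppress=True)
def st():
    o=bot.get_obs();R=Ro.from_euler('xyz',o['tcp_rot'],degrees=True).as_matrix();return o,R
E
python3 - <<'E'
from w import *
snap(['top','wrist'],'k'); o,R=st(); print(o['q'],o['ee_pos'],o['tcp_rot'],'\n',R)
print(proj('k_wrist',[.5305,.209,.019]),proj('k_wrist',[.546,.144,.019]))
a=cv2.imread('pics/k_wrist.png');cv2.imwrite('pics/k2.png',a)
E
```

```text
time: 15.55
ee_pos: [0.5347, 0.114, 0.1718]
tcp_rot: [-179.0, 0.3, 54.1]
wrist_force: [0.1, 0.5, 0.1]
opening: 0.0596
grasp_force: 0.0
time: 16.72
ee_pos: [0.5264, 0.1993, 0.1458]
tcp_rot: [-178.4, 25.1, 105.2]
wrist_force: [-0.6, -0.3, -0.2]
opening: 0.0594
grasp_force: 0.0
[ 32.5438  13.6484   8.4232  94.2152 -23.3097 109.8088] [0.5272 0.1981 0.1477] [-178.6066   25.0133  104.9956] 
 [[-0.2345  0.9683  0.0859]
 [ 0.8753  0.2487 -0.4146]
 [-0.4228 -0.022  -0.9059]]
[294.2731 112.948 ] [290.8365 186.0086]
```

View pics/k2.png

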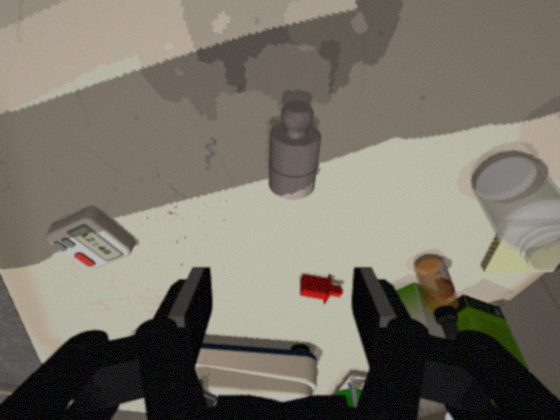

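The wrist picture shows the weight with its knob at (296,115) and base at (293,187), within 2 px of prediction. The lock is lying at (318,288). I'll refine and compute the approach; further checks will be numeric because all my views are used.

Run:
```python
from w import *
k=onz('k_wrist',296,115,.019); 
print(k, onz('k_wrist',293,187,.019))
K=(k+[.5305,.209,.019])/2; K[2]=.019
a=np.array([-.237,.971,0]); C=K-a*.0315
o,R=st(); z=R[:,2]; P=C+.016*z; print('C',C,'P',P,'delta units',(P-o['ee_pos'])/.02)
print('yaw err', R[:,1]@a)
```

```text
[0.5321 0.2078 0.019 ] [0.548  0.1434 0.019 ]
C [0.5388 0.1778 0.019 ] P [0.5401 0.1712 0.0045] delta units [ 0.6468 -1.3487 -7.1599]
yaw err 0.012031534919266895
```

```bash
python3 -m crank '[[[0,0.97,0,0,0,0],[0,0.97,0,0,0,0],[0.08,-0.41,-0.9,0,0,0],[0.08,-0.41,-0.9,0,0,0],[0.08,-0.41,-0.9,0,0,0],[0.08,-0.41,-0.9,0,0,0],[0.08,-0.41,-0.9,0,0,0],[0.08,-0.41,-0.9,0,0,0],[0.04,-0.2,-0.45,0,0,0],[0.02,-0.1,-0.25,0,0,0],[0,0,0,0,0,0]]]'
```

```text
time: 17.73
ee_pos: [0.5382, 0.181, 0.0262]
tcp_rot: [-178.6, 25.1, 104.9]
wrist_force: [0.2, 0.5, -0.1]
opening: 0.0602
grasp_force: 0.0
```

Run:
```python
from w import *
snap(['side'],'l'); o,R=st(); print(o['ee_pos'],o['q'],o['wrist_force'],(np.array([.5401,.1712,.0045])-o['ee_pos'])/.02)
```

```text
[0.5385 0.1817 0.027 ] [ 30.6607  15.7122  -2.5116  80.3824 -23.6887 107.8536] [ 0.5512 -0.1048  0.0356] [ 0.079  -0.5227 -1.1267]
```

```bash
python3 -m crank '[[[0.03,-0.2,-0.4,0,0,0],[0.03,-0.15,-0.35,0,0,0],[0.02,-0.1,-0.2,0,0,0],[0,-0.05,-0.1,0,0,0],[0,0,0,0,0,0]]]'
python3 -m crank '[[[0,0,0,0,0,0],[0,0,0,0,0,0],[0,0,0,0,0,0],[0,0,0,0,0,0],[0,0,0,0,0,0],[0,0,0,0,0,0]]]' 0.25 40
```

```text
time: 18.2
ee_pos: [0.5396, 0.1718, 0.0049]
tcp_rot: [-178.6, 25.1, 105.0]
wrist_force: [-0.2, -0.2, -1.0]
opening: 0.06
grasp_force: 0.0
time: 18.7
ee_pos: [0.54, 0.1723, 0.006]
tcp_rot: [-178.7, 25.1, 105.0]
wrist_force: [-2.6, 1.4, 6.2]
opening: 0.0368
grasp_force: 39.9
```

```bash
python3 -m crank '[[[0,0,0.1,0,0,0],[0,0,0.3,0,0,0],[0,0.3,0.8,0,0,0],[0,0.4,0.9,0,0,0],[0,0.4,0.9,0,0,0],[0,0.4,0.9,0,0,0],[0,0.4,0.6,0,0,0],[0,0.3,0,0,0,0],[0,0,0,0,0,0],[0,0,0,0,0,0]]]' 0.25 90
python3 -c "
from w import *
o,R=st();print(o['q'],R)"
```

```text
time: 19.53
ee_pos: [0.5394, 0.2159, 0.094]
tcp_rot: [-178.5, 25.1, 105.1]
wrist_force: [0.4, 0.0, -4.5]
opening: 0.0347
grasp_force: 90.1
[ 33.373   17.1383   6.6811  89.4333 -23.2822 110.6871] [[-0.2351  0.9682  0.0857]
 [ 0.8741  0.2492 -0.4169]
 [-0.425  -0.0231 -0.9049]]
```

```bash
python3 -m crank '[[[0,0,0,0.5,0.13,-0.01],[0,0,0,0.85,0.22,-0.02],[0,0,0,0.85,0.22,-0.02],[0,0,0,0.85,0.22,-0.02],[0,0,0,0.85,0.22,-0.02],[0,0,0,0.85,0.22,-0.02],[0,0,0,0.85,0.22,-0.02],[0,0,0,0.85,0.22,-0.02],[0,0,0,0.85,0.22,-0.02],[0,0,0,0,0,0],[0,0,0,0,0,0]]]'
python3 -c "
from w import *
o,R=st();print(o['q'],o['ee_pos'],R)"
```

```text
time: 20.45
ee_pos: [0.5394, 0.2139, 0.0933]
tcp_rot: [-178.3, -26.6, 103.5]
wrist_force: [-0.8, 0.1, -5.2]
opening: 0.0349
grasp_force: 90.1
[ 8.6321 11.1265 -0.7775 82.4142 26.2967 83.7614] [0.5394 0.2139 0.0933] [[-0.2081  0.969  -0.1332]
 [ 0.8698  0.2456  0.4279]
 [ 0.4473 -0.0268 -0.894 ]]
```

```bash
python3 -m crank '[[[0,0,0,0.78,0.165,-0.02],[0,0,0,0.78,0.165,-0.02],[0,0,0,0.78,0.165,-0.02],[0,0,0,0.78,0.165,-0.02],[0,0,0,0.78,0.165,-0.02],[0,0,0,0.78,0.165,-0.02],[0,0,0,0.78,0.165,-0.02],[0,0,0,0,0,0],[0,0,0,0,0,0]]]'
python3 - <<'E'
from w import *
snap(['side','top','wrist'],'m')
o,R=st();print(o['q'],o['ee_pos'],R)
# total turn of weight relative to grasp
R0=Ro.from_euler('xyz',[-178.65,25.1,105.0],degrees=True).as_matrix()
a0=np.cross([0,0,1],R0[:,1]);a0*=np.sign(a0[1]);a0/=np.linalg.norm(a0)
print('weight axis now',R@R0.T@a0)
E
```

```text
time: 21.2
ee_pos: [0.5391, 0.2161, 0.0929]
tcp_rot: [-179.7, -64.9, 103.7]
wrist_force: [0.3, 0.2, -3.9]
opening: 0.0347
grasp_force: 90.4
[-4.0094 28.1896  3.0935 97.9385 59.5474 52.6249] [0.54   0.2167 0.0968] [[-0.107   0.9707 -0.2153]
 [ 0.4112  0.2404  0.8793]
 [ 0.9052  0.0055 -0.4249]]
weight axis now [-0.0055 -0.0007  1.    ]
```

```bash
python3 -m crank '[[[0,0,-0.5,0,0,0],[0,0,-0.9,0,0,0],[0,0,-0.9,0,0,0],[0,0,-0.5,0,0,0],[0,0,-0.2,0,0,0],[0,0,-0.1,0,0,0],[0,0,0,0,0,0]]]'
python3 -m crank '[[[0,0,-0.08,0,0,0],[0,0,-0.08,0,0,0],[0,0,0,0,0,0]]]'
```

```text
time: 21.93
ee_pos: [0.54, 0.2162, 0.0339]
tcp_rot: [179.5, -65.0, 104.2]
wrist_force: [-0.3, 1.1, -5.0]
opening: 0.0347
grasp_force: 90.4
time: 22.18
ee_pos: [0.5401, 0.216, 0.0305]
tcp_rot: [179.5, -65.1, 104.2]
wrist_force: [0.5, -0.7, -4.9]
opening: 0.0349
grasp_force: 90.4
```

```bash
python3 -m crank '[[[0,0,-0.06,0,0,0],[0,0,-0.06,0,0,0],[0,0,0,0,0,0]]]'
python3 -m crank '[[[0,0,-0.05,0,0,0],[0,0,-0.05,0,0,0],[0,0,0,0,0,0]]]'
```

```text
time: 22.43
ee_pos: [0.5401, 0.2161, 0.0287]
tcp_rot: [179.6, -65.1, 104.2]
wrist_force: [-1.6, -1.6, 2.5]
opening: 0.0349
grasp_force: 91.0
time: 22.68
ee_pos: [0.5402, 0.2163, 0.0286]
tcp_rot: [179.6, -65.2, 104.0]
wrist_force: [-8.5, -5.0, 17.9]
opening: 0.0348
grasp_force: 91.9
```

```bash
python3 -m crank '[[[0,0,0.04,0,0,0],[0,0,0,0,0,0],[0,0,0,0,0,0],[0,0,0,0,0,0]]]' - 20
python3 -c "
from w import *
o,R=st();print(o['torque'],o['wrist_force'],R[:,1])"
```

```text
time: 23.02
ee_pos: [0.5402, 0.2162, 0.0286]
tcp_rot: [179.5, -65.2, 104.1]
wrist_force: [-5.3, -3.5, 11.0]
opening: 0.0346
grasp_force: 91.2
[0.8647 0.8029 1.2218] [-5.258  -3.4768 10.9688] [0.9715 0.2372 0.0035]
```

```bash
python3 -m crank '[[[0,0,0.03,0,0,0],[0,0,0,0,0,0],[0,0,0,0,0,0],[0,0,0,0,0,0],[0,0,0,0,0,0]]]' 0.6
python3 - <<'E'
from w import *
o,R=st();print(o['ee_pos'],R[:,2],o['wrist_force'],o['opening'])
snap(['side','top','wrist'],'n')
C=o['ee_pos']-.016*R[:,2]; print('C',C)
for t in('n_side','n_top','n_wrist'):
    print(t,[proj(t,[C[0],C[1],z]) for z in (0,.05,.0645,.071)])
E
```

```text
time: 23.43
ee_pos: [0.5399, 0.2161, 0.0272]
tcp_rot: [179.6, -65.1, 104.2]
wrist_force: [0.8, 0.4, -0.4]
opening: 0.0513
grasp_force: 0.0
[0.5399 0.2161 0.0272] [-0.2149  0.881  -0.4214] [ 0.7586  0.4002 -0.3741] 0.0513160103180509
C [0.5434 0.202  0.034 ]
n_side [array([227.285 , 208.3146]), array([226.019 , 192.4914]), array([225.637 , 187.7322]), array([225.4635, 185.5728])]
n_top [array([203.4199, 214.1888]), array([200.1131, 212.0909]), array([199.0923, 211.4432]), array([198.6251, 211.1466])]
n_wrist [array([280.8917, 326.034 ]), array([281.0726, 261.9348]), array([281.1423, 237.2103]), array([281.1771, 224.893 ])]
```

```bash
python3 -m crank '[[[0.08,-0.35,0.17,0,0,0],[0.18,-0.75,0.36,0,0,0],[0.2,-0.8,0.4,0,0,0],[0.2,-0.8,0.4,0,0,0],[0.18,-0.7,0.4,0,0,0],[0.1,-0.4,0.5,-0.83,-0.2,0],[0,0,0.6,-0.83,-0.2,0],[0,0,0.6,-0.83,-0.2,0],[0,0,0.6,-0.83,-0.2,0],[0,0,0.6,-0.83,-0.2,0],[0,0,0.6,-0.83,-0.2,0],[0,0,0.6,-0.83,-0.2,0],[0,0,0.6,-0.83,-0.2,0],[0,0,0.6,-0.83,-0.2,0],[0,0,0.6,-0.83,-0.2,0],[0,0,0.3,-0.83,-0.2,0],[0,0,0,0,0,0],[0,0,0,0,0,0]]]'
python3 - <<'E'
from w import *
o,R=st();print(o['ee_pos'],o['tcp_rot'],o['q'])
snap(['side','top','wrist'],'p')
C=np.array([.5434,.202,0])
for t in('side','top'):
    A=cv2.imread(f'pics/a_{t}.png').astype(int);B=cv2.imread(f'pics/p_{t}.png').astype(int)
    u=proj('p_'+t,C+[0,0,.035]).astype(int); s=np.s_[u[1]-24:u[1]+24,u[0]-22:u[0]+22]
    d=(np.abs(A-B).max(2)>25)[s]
    print(t,u-[22,24]); print('\n'.join(''.join('#' if v else '.' for v in r) for r in d))
g=cv2.imread('pics/p_wrist.png'); print('wrist pred',[proj('p_wrist',C+[0,0,z]) for z in (0,.05,.0645,.071)])
E
```

```text
time: 25.08
ee_pos: [0.5584, 0.141, 0.1865]
tcp_rot: [-179.9, -0.6, 104.0]
wrist_force: [-0.2, -0.6, -0.9]
opening: 0.0509
grasp_force: 0.0
[0.5584 0.141  0.1865] [-179.873    -0.585   103.9552] [13.8732  8.0989  9.5777 91.6067  0.5848 89.9167]
side [204 173]
............................................
............................................
............................................
............................................
............................................
............................................
............................................
............................................
............................................
............................................
............................................
............................................
...................######...................
..................########..................
..................########..................
.................##########.................
.................##########.................
.................##########.................
.................############.
[... 2921 characters left out ...]
............##.........#########
....................#..####....#############
......................##.###################
.......................#.###################
........................####################
.........................###################
.........................###################
.........................#.#################
..........................##################
........................#.##################
.........................##.################
........................#.#.################
..........................##################
wrist pred [array([282.5265, 106.496 ]), array([282.4034, 109.5947]), array([282.3594, 110.7017]), array([282.3382, 111.2363])]
```

The side difference image shows the weight standing upright, with its knob top at (225,185) as predicted. I'll refine the knob position from the wrist picture.

Run:
```python
from w import *
g=cv2.cvtColor(cv2.imread('pics/p_wrist.png'),cv2.COLOR_BGR2GRAY)[50:170,220:340]
b=cv2.GaussianBlur(g,(5,5),1)
for r0,r1 in((11,19),(20,29)):
    c=cv2.HoughCircles(b,cv2.HOUGH_GRADIENT,1,5,param1=60,param2=10,minRadius=r0,maxRadius=r1)
    print(None if c is None else c[0][:3]+[220,50,0])
    if c is not None: print([onz('p_wrist',*(q[:2]+[220,50]),.0645 if r0<15 else .05) for q in c[0][:3]])
q=cv2.resize(b,(40,40),interpolation=cv2.INTER_AREA)
print('\n'.join(' '.join('%3d'%v for v in r) for r in q[8:34,6:34]))
```

```text
[[282.5 109.5  17.2]
 [276.5 106.5  17.2]
 [281.5 102.5  18.3]]
[array([0.5433, 0.2028, 0.0645]), array([0.5386, 0.2038, 0.0645]), array([0.5414, 0.2074, 0.0645])]
[[279.5 108.5  24. ]
 [292.5 111.5  22.9]
 [284.5 107.5  25.1]]
[array([0.5411, 0.2023, 0.05  ]), array([0.5512, 0.2025, 0.05  ]), array([0.5446, 0.2039, 0.05  ])]
163 164 164 164 164 165 165 164 164 165 164 164 164 165 164 165 164 163 164 164 164 165 165 164 164 165 165 165
163 164 164 164 164 165 165 165 164 164 164 164 164 164 164 165 164 164 164 164 164 165 165 164 164 164 165 165
164 164 165 164 164 165 165 165 164 164 163 161 156 153 151 151 153 159 163 165 165 165 164 164 164 164 165 165
165 165 165 164 164 164 165 164 164 162 152 146 150 156 156 153 147 141 146 159 164 165 164 164 165 164 165 165
164 164 165 165 164 164 164 164 160 148 150 165 174 178 178 176 172 162 147 141 155 164 165 165 165 164 164 165
164 164 165 166 164 164 163 156 146 153 173 179 177 173 170 170 174 172 168 151 137 144 158 164 165 165 165 165
165 165 165 165 165 164 157 145 150 174 179 169 148 132 125 125 138 158 169 166 145 119 135 156 164 
[... 1439 characters left out ...]
 137 154 165 166 165 166 166
165 166 166 166 166 166 166 166 166 166 166 166 165 164 163 162 158 150 154 157 155 163 165 166 166 165 166 166
166 165 165 166 165 166 166 166 166 166 166 166 166 166 166 166 166 165 165 166 167 165 166 166 166 166 166 166
166 166 166 166 166 165 166 166 166 166 166 166 166 167 167 166 166 166 166 166 166 164 165 167 167 166 166 166
166 166 166 166 167 165 166 166 166 166 166 166 166 166 167 166 165 166 166 166 166 166 165 166 166 166 166 166
166 166 165 165 166 165 166 166 165 167 167 167 166 166 165 166 166 166 166 166 166 166 166 165 166 166 166 166
163 161 158 159 160 158 160 165 166 167 166 166 166 165 166 166 166 166 165 166 166 167 166 165 166 166 166 166
```

```bash
python3 -m crank '[[[-0.19,0.77,-0.3,-0.04,-0.01,0],[-0.19,0.77,-0.3,-0.04,-0.01,0],[-0.19,0.77,-0.3,0,0,0],[-0.19,0.77,-0.3,0,0,0],[0,0,-0.8,0,0,0],[0,0,-0.8,0,0,0],[0,0,-0.8,0,0,0],[0,0,-0.8,0,0,0],[0,0,-0.7,0,0,0],[0,0,-0.4,0,0,0],[0,0,0,0,0,0],[0,0,0,0,0,0]]]'
python3 -c "
from w import *
o,R=st();print(o['ee_pos'],o['tcp_rot'],o['wrist_force'],(np.array([.5433,.2026,.052])-o['ee_pos'])/.02)"
```

```text
time: 26.23
ee_pos: [0.5434, 0.2009, 0.0757]
tcp_rot: [-179.8, 0.0, 103.7]
wrist_force: [0.5, -0.7, -0.2]
opening: 0.0511
grasp_force: 0.0
[0.5434 0.2009 0.0757] [-179.792     0.0443  103.7462] [ 0.4583 -0.6588 -0.1876] [-0.0062  0.0848 -1.1828]
```

```bash
python3 -m crank '[[[0,0.08,-0.4,0,0,0],[0,0,-0.4,0,0,0],[0,0,-0.3,0,0,0],[0,0,-0.08,0,0,0],[0,0,0,0,0,0]]]'
python3 -m crank '[[[0,0,0,0,0,0],[0,0,0,0,0,0],[0,0,0,0,0,0],[0,0,0,0,0,0],[0,0,0,0,0,0],[0,0,0,0,0,0],[0,0,0,0,0,0]]]' 0.1 40
```

```text
time: 26.65
ee_pos: [0.5431, 0.2032, 0.0515]
tcp_rot: [-179.8, 0.1, 103.8]
wrist_force: [-0.0, -0.0, 0.1]
opening: 0.0514
grasp_force: 0.0
time: 27.23
ee_pos: [0.5436, 0.2033, 0.0529]
tcp_rot: [-179.9, 0.1, 103.8]
wrist_force: [-2.6, -0.6, 5.4]
opening: 0.0198
grasp_force: 39.2
```

```bash
python3 -m crank '[[[0,0,0,0,0,0],[0,0,0,0,0,0],[0,0,0.15,0,0,0],[0,0,0.25,0,0,0],[0,0,0.3,0,0,0],[0,0,0,0,0,0],[0,0,0,0,0,0]]]' 0.1 80
```

```text
time: 27.82
ee_pos: [0.5437, 0.2033, 0.0665]
tcp_rot: [-179.9, 0.1, 103.8]
wrist_force: [-0.0, 0.9, -4.5]
opening: 0.0185
grasp_force: 78.4
```

```bash
python3 -m crank '[[[0,0,0.3,0,0,0],[0,0,0.6,0,0,0],[0,0,0.8,0,0,0],[0,0,0.8,0,0,0],[0,0,0.8,0,0,0],[0,0,0.8,0,0,0],[0.05,-0.3,0.8,0,0,0],[0.07,-0.6,0.8,0,0,0],[0.07,-0.7,0.8,0,0,0],[0.07,-0.7,0.8,0,0,0],[0.07,-0.7,0.7,0,0,0],[0.07,-0.7,0.5,0,0,0],[0.07,-0.7,0.3,0,0,0],[0.07,-0.7,0,0,0,0],[0.07,-0.7,0,0,0,0],[0.07,-0.7,0,0,0,0],[0.07,-0.7,0,0,0,0],[0.07,-0.7,0,0,0,0],[0.07,-0.7,0,0,0,0],[0.07,-0.7,0,0,0,0]]]'
python3 -m crank '[[[0.06,-0.75,0,0,0,0],[0.06,-0.75,0,0,0,0],[0.06,-0.75,0,0,0,0],[0.06,-0.75,0,0,0,0],[0.06,-0.75,0,0,0,0],[0.06,-0.75,0,0,0,0],[0.06,-0.75,0,0,0,0],[0.06,-0.75,0,0,0,0],[0.06,-0.75,0,0,0,0],[0.06,-0.75,0,0,0,0],[0.06,-0.75,0,0,0,0],[0.06,-0.75,0,0,0,0],[0.06,-0.75,0,0,0,0],[0.06,-0.75,0,0,0,0],[0.06,-0.75,0,0,0,0],[0.06,-0.7,0,0,0,0],[0.06,-0.6,0,0,0,0],[0.06,-0.45,0,0,0,0],[0.06,-0.3,0,0,0,0],[0,-0.2,0,0,0,0]]]'
python3 -m crank '[[[0,0,0,0,0,0],[0,0,0,0,0,0],[0,0,0,0,0,0],[0,0,0,0,0,0]]]'
```

```text
time: 29.48
ee_pos: [0.5625, 0.0158, 0.2416]
tcp_rot: [-179.8, 0.0, 103.8]
wrist_force: [-0.2, -0.5, -5.8]
opening: 0.018
grasp_force: 78.6
time: 31.15
ee_pos: [0.5857, -0.2535, 0.242]
tcp_rot: [-179.8, 0.0, 103.8]
wrist_force: [0.7, 0.5, -5.4]
opening: 0.0181
grasp_force: 78.6
time: 31.48
ee_pos: [0.5855, -0.2522, 0.2425]
tcp_rot: [-179.9, 0.1, 103.8]
wrist_force: [-0.9, 0.7, -5.3]
opening: 0.018
grasp_force: 78.6
```

Run:
```python
from w import *
from scipy.optimize import least_squares
for t in ('a_top','a_side','c_wrist','d_wrist'):
    g=cv2.imread(f'pics/{t}.png').astype(int)
    m=(g[:,:,1]-g[:,:,2]>25)&(g[:,:,1]-g[:,:,0]>10)
    r=np.array([onz(t,u,v,.149)[:2] for v,u in np.argwhere(m)]); d=np.linalg.norm(r-[.5855,-.2523],axis=1)
    r=r[(d>.064)&(d<.086)]
    s=least_squares(lambda p:np.linalg.norm(r-p[:2],axis=1)-.0748,[.5855,-.2523],loss='soft_l1',f_scale=.002); print(t,len(r),s.x)
```

```text
a_top 180 [ 0.5855 -0.2523]
a_side 2 [ 0.5993 -0.2422]
c_wrist 756 [ 0.5854 -0.2552]
d_wrist 830 [ 0.5863 -0.2548]
```

```bash
python3 -m crank '[[[0,-0.08,-0.2,0,0,0],[0,0,-0.4,0,0,0],[0,0,-0.5,0,0,0],[0,0,-0.5,0,0,0],[0,0,-0.5,0,0,0],[0,0,-0.5,0,0,0],[0,0,-0.5,0,0,0],[0,0,-0.5,0,0,0],[0,0,-0.4,0,0,0],[0,0,-0.3,0,0,0],[0,0,-0.2,0,0,0],[0,0,-0.1,0,0,0],[0,0,0,0,0,0],[0,0,0,0,0,0]]]'
```

```text
time: 32.65
ee_pos: [0.5856, -0.2544, 0.1507]
tcp_rot: [-179.9, 0.1, 103.8]
wrist_force: [0.5, 0.5, -4.6]
opening: 0.0182
grasp_force: 78.6
```

```bash
python3 -m crank '[[[0,0,-0.08,0,0,0],[0,0,-0.08,0,0,0],[0,0,-0.08,0,0,0],[0,0,-0.08,0,0,0],[0,0,-0.06,0,0,0],[0,0,0,0,0,0],[0,0,0,0,0,0]]]'
python3 -m crank '[[[0,0,-0.04,0,0,0],[0,0,-0.04,0,0,0],[0,0,-0.04,0,0,0],[0,0,0,0,0,0],[0,0,0,0,0,0]]]'
```

```text
time: 33.23
ee_pos: [0.5855, -0.2544, 0.1428]
tcp_rot: [-179.9, 0.1, 103.8]
wrist_force: [-1.0, -0.4, -4.0]
opening: 0.0181
grasp_force: 78.7
time: 33.65
ee_pos: [0.5855, -0.2544, 0.1405]
tcp_rot: [-179.9, 0.1, 103.8]
wrist_force: [-0.2, -0.4, -1.8]
opening: 0.0183
grasp_force: 78.8
```

```bash
python3 -m crank '[[[0,0,-0.04,0,0,0],[0,0,-0.04,0,0,0],[0,0,0,0,0,0],[0,0,0,0,0,0],[0,0,0,0,0,0]]]'
```

```text
time: 34.07
ee_pos: [0.5855, -0.2544, 0.1389]
tcp_rot: [-179.9, 0.1, 103.8]
wrist_force: [-1.7, 0.1, -1.1]
opening: 0.0181
grasp_force: 78.9
```

```bash
python3 -m crank '[[[0,0,-0.05,0,0,0],[0,0,0,0,0,0],[0,0,0,0,0,0],[0,0,0,0,0,0]]]'
python3 -c "
from w import *
w=[]
for i in range(4): bot.camera('side');w.append(bot.get_obs()['wrist_force'])
print(np.mean(w,0),bot.get_obs()['torque'])"
```

```text
time: 34.4
ee_pos: [0.5855, -0.2544, 0.1378]
tcp_rot: [-179.9, 0.1, 103.8]
wrist_force: [-0.9, -0.2, 1.4]
opening: 0.0181
grasp_force: 79.0
[-0.8285 -0.2388  0.9806] [-0.0409  0.2104  0.0312]
```

```bash
python3 -m crank '[[[0,0,0,0,0,0],[0,0,0,0,0,0],[0,0,0,0,0,0],[0,0,0,0,0,0],[0,0,0,0,0,0]]]' 0.5
python3 -m crank '[[[0,0,0.2,0,0,0],[0,0,0.4,0,0,0],[0,0,0.6,0,0,0],[0,0,0.8,0,0,0],[0,0,0.8,0,0,0],[0,0,0.8,0,0,0],[0,0,0.8,0,0,0],[-0.4,0.3,0.6,0,0,0],[-0.6,0.6,0,0,0,0],[-0.6,0.6,0,0,0,0],[-0.6,0.6,0,0,0,0],[-0.6,0.6,0,0,0,0],[-0.6,0.6,0,0,0,0],[-0.6,0.6,0,0,0,0],[-0.3,0.3,0,0,0,0],[0,0,0,0,0,0],[0,0,0,0,0,0]]]'
python3 - <<'E'
from w import *
snap(['side','top','wrist'],'z'); o,R=st(); print(o['ee_pos'])
C=np.array([.5857,-.254,.086])
for t in('side','top'):
    A=cv2.imread(f'pics/a_{t}.png').astype(int);B=cv2.imread(f'pics/z_{t}.png').astype(int)
    u=proj('z_'+t,C+[0,0,.035]).astype(int); s=np.s_[u[1]-22:u[1]+22,u[0]-25:u[0]+25]
    d=(np.abs(A-B).max(2)>20)[s]
    print(t,u-[25,22],[proj('z_'+t,C+[0,0,z]).round(1).tolist() for z in(0,.071)]); print('\n'.join(''.join('#' if v else '.' for v in r) for r in d))
print(red('z_top')[1][1:],red('j_top')[1][1:])
# bystanders unchanged?
A=cv2.imread('pics/a_top.png').astype(int);B=cv2.imread('pics/z_top.png').astype(int)
for n,(x,y) in dict(timer=(272,277),bottle=(253,150),jar=(207,149)).items(): print(n,np.abs(A-B)[y-14:y+14,x-14:x+14].mean())
E
```

```text
time: 35.02
ee_pos: [0.5856, -0.2543, 0.1377]
tcp_rot: [-179.9, 0.1, 103.8]
wrist_force: [0.3, 0.2, 0.2]
opening: 0.0429
grasp_force: 0.0
time: 36.43
ee_pos: [0.4995, -0.1703, 0.2383]
tcp_rot: [-179.9, 0.1, 103.8]
wrist_force: [0.3, -0.9, -0.2]
opening: 0.0427
grasp_force: 0.0
[ 0.4999 -0.1708  0.2375]
side [346 249] [[368.6, 285.5], [374.2, 257.1]]
..................................................
..................................................
..................................................
..................................................
..................................................
..................................................
........................####......................
.......................##########.................
.......................###########................
.......................###########................
.......................###########................
........##############..#########.................
...#####################...######.................
.##########################.......................
##################################
[... 3228 characters left out ...]
################################################
.#################################################
##################################################
##################################################
##############################################.###
#############################################..###
#############################################.####
############################################.#####
###########################################...####
############################################..####
##########################################.#######
[[272 178   7  18  63]
 [276 277   6   6  19]] [[272 178   7  18  60]]
timer 6.024234693877551
bottle 6.511054421768708
jar 6.619472789115647
```

The weight stands upright on the pan: in the side picture its knob top is at (374,256) against a predicted (374,257). The lock, bottle, jar and timer look unmoved.

```bash
python3 -c "
from workcell import bot
print(bot.job_done())"
```

```text
the job is handed in; nothing more can be done
None
```

I pulled the lock and laid it on the bench, stood the weight up and released it, then regripped it and set it upright in the middle of the pan; the job was handed in at about 36 s, with no verdict returned.

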